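# Leak-test a drilled block: vice to fixture, hold the seal on the port

### The arm

A 6-joint arm with a two-finger parallel gripper is mounted at the origin on a cart in front of the work surface, level with it; the furniture and walls round the work are solid. World frame = base frame: x ahead of the robot, y to its left, z up, the work surface at z = 0. Lengths are in mm, angles in rad, forces in N, time in s.
With the tool pointing down it reaches from about 350 to 875 mm from the base axis. Payload 4.2 kg.
Tool frame: the origin (TCP) lies midway between the tips of the shut fingers; the grasp point (between the pads) lies 19 mm behind it; z points along the fingers, y is the line along which they close (so a half turn about z gives the same grasp; the last joint's range is limited). The gripper opens to 85 mm and grips with 20 to 120 N. Pads are 22 mm wide; open, the fingers measure 114 mm over their backs; the gripper's body (76 mm by 85 mm) begins 54 mm behind the grasp point. The pads swing forward as they close: fully open they stand 13 mm farther back than shut.
Start: joints at [-0.86, 0.385, 0.008, 0, -1.194, -0.259], TCP at [272.878, -562.261, 231.312] pointing down, gripper open.
Joint ranges: [-3.14, 3.14], [-1.21, 2.06], [-1.07, 1.41], [-3.16, 2.05], [-2.99, -0.16], [-3.1, 3.1]. Speed limits (rad/s): [2.79, 2.79, 3.14, 3.14, 3.14, 3.14].

### API

Orientations are given as a unit quaternion [x, y, z, w].
In Python, from bench import read_state, get_image, job_done gives the robot as it stands.
- The arm moves only by the shell command python3 -m jog 'ROWS'. ROWS is JSON, a list of rows, each a list of 3 entries, a list of its own where there are three numbers: the shift along the world's x, y, z scaled (see below), then the turn, a rotation vector about the world's x, y, z scaled (see below), then the gripper's target within -1 to 1 (shut at 1, half-way at 0, fully open at -1). In form: [[[x, y, z], [wx, wy, wz], claw], ...]. A call has 1 to 20 rows; each row is the pose to reach, as a shift and turn from the pose commanded when the call began; what a row does not reach only later rows make up. The controller multiplies each number of a shift by 10 cm and each number of a turn by 120 degrees. A row lasts 1/10 s, in which the tool goes at most 50 mm and 8.59 degrees, less where a joint would pass 70% of its speed; a pose out of reach is approached as far as the arm can. A call with a number of a shift or a turn outside -1 to 1 is refused whole. A call with a gripper value outside its range is refused whole. The fingers move at their own pace and stop on an object; the grip force is fixed at half the most. Time passes only in rows, so rows that repeat a pose let the fingers close. It gives the time, the measured TCP pose, the force, the opening and the grip force at its end, in the units of the state.
- read_state(): the state, without advancing time (a new reading comes with each control period).
- get_image(name): name is "side" or "top" or "wrist"; returns a dict with "frame" (420x560x3 uint8, red, green, blue), "range_z" (420x560 float32, mm along the optical axis (not along the pixel's ray), 0 where there is no reading), "fx", "fy", "cx", "cy" (pixels), "R" (3x3) and "t" (3): a world point X has camera coordinates R X + t. Camera axes: x right, y down, z forward; pixel columns grow to the right and rows downward; lengths in mm; the calibration is good to about 2 mm. A picture is of the moment at which its call begins.
- job_done(): hands the job in; it is judged then, once.
The state is a dict: "clock": time; "joints": joint angles; "joint_vel": joint speeds; "joint_efforts": joint torques, N m; "position": TCP position; "ee_rot": TCP orientation; "contact_force": force on the tool from outside, world axes, zero at the start; "wrist_torque": the same for the moment, N m; "gripper_width": finger opening in mm; "grasp_force": force on a finger pad.
Only numpy, scipy, OpenCV 4.12 (cv2) and the standard library are available. Lean on these libraries where they do the work, as an engineer would, in place of code of your own. Each camera call takes 0.05 s, during which the arm holds its last target. There are 200 camera calls.

### The job

The drilled aluminium block in the small green vice is ready for its leak test: pull the vice's sliding jaw well open, lift the block out and set it down in the nest of the leak-test fixture, fully home, with its port facing the black rubber seal, and let go of it. Then pull the fixture's spring-return handle out until the pointer stands in the red band, and finish while still holding it there, so that the seal stays pressed on the port. Leave the other things on the bench where they are.

Things in the scene. Friction and masses are not known exactly. Their poses are not given: they have to be found in the camera images.
- vice: Small green quick-slide vice bolted to the bench, 160 x 74 mm over its bed. Origin on the bench under the block's seat; x points away from the sliding jaw to the fixed jaw, z up. The block stands on two parallels with its underside 30 mm above the bench; the jaw tops are 52 mm (fixed) and 50 mm (sliding) above the bench.
- vice_jaw (a joint): Opening of the vice's sliding jaw, 0 = closed on the block, limit 0.028 m. It slides along the vice's -x (roughly towards the robot) with 5 N of friction and stays where it is left; a 3 mm nose on it enters the block's groove, so the block cannot be lifted until it is open by some 4 mm; open it by well over 6 mm (15 to 20 mm is comfortable).
- jaw_knob (a point): Point on the axis of the black star knob (about 38 mm across, vertical axis, from 57 to 79 mm above the bench) on top of the sliding jaw, 67 mm above the bench: take the jaw by it. It is fixed to the jaw and need not be turned. With the jaw closed it is 28 mm in front of the block's front face.
- block: The drilled aluminium block to test: 40 (x) x 44 (y) x 56 (z) mm, 0.2 to 0.4 kg, origin at the centre of its underside, z up. Clamping grooves 8 mm high and 3.5 mm deep run along its front and rear 8 mm above the underside. At the start it stands in the vice, upright, its y along the jaws. Grip it across y.
- port (a point): The port: dark hole 11 mm across in the block's rear (+x) face, 26 mm above the underside. It must face the rubber seal.
- fixture: Leak-test fixture bolted to the bench, steel base 230 x 116 mm, origin on the bench under the middle of the nest; its +x points from the handle to the seal, z up. Pressure gauge on a post at the rear, 0.12 m from the nest, 116 mm high.
- nest (a point): Middle of the nest's floor, 42 mm above the bench; axes as the fixture's. The block's footprint fits with 1.5 mm to spare all round, its x and y along the fixture's x and y: 7 mm side rails and a 6 mm rear lip, all with sloped lead-ins 5 mm higher, and a front stop 37 mm high at -x.
- draw_slide: The fixture's spring-return slide with its pull handle, a bow with a black round bar, 14 mm thick, 66 mm clear between its two uprights. Origin: the fixture's origin shifted by the slide's travel.
- handle_grip (a point): Middle of the black handle bar, 60 mm above the bench, the bar along the fixture's y. At rest it is 100 mm in front of the nest's middle and 66 mm in front of the front stop; the base under it is 12 mm high, the bow's foot 35 mm. Take it from above with a finger before and one behind.
- slide_travel (a joint): Travel of the handle with its slide and pointer, 0 = at rest, positive as the handle is pulled along the fixture's -x; limit 0.040 m. The spring pulls it back with 4.5 N at rest and 9 N at 0.030 m; the seal meets the block at about 0.0235 m and adds 1.5 N rising to 7 N. The pointer stands in the red band from 0.027 to 0.033 m, in its middle at 0.030 m.
- pointer (a point): Yellow line on the dark pointer plate that travels with the handle over the white scale.
- red_band (a point): Centre of the 6 mm wide red band on the white scale, 25 mm above the bench; the pointer stands over its middle at 0.030 m of travel, 30 mm in front of the pointer's rest.
- seal: Black rubber seal, 20 mm across, on a sprung stem (gives way by up to 13 mm) on a carrier behind the nest; it travels forward with the handle.
- seal_face (a point): Centre of the seal's face, 26 mm above the nest's floor and 42 mm behind the nest's middle at rest.
- spare_block_a: Bystander: another block like the one in the vice, standing on the bench at the front right.
- spare_block_b: Bystander: a third such block beside it.
- caliper: Bystander: digital caliper, 223 mm long, on the bench to the right.
- sleeve_0: Bystander: black sleeve standing on end, 21 mm across, 76 mm high, behind the fixture.
- sleeve_1: Bystander: a second such sleeve.

How it is judged:
By the outcome, as a careful person would: the job done as asked, in the order asked, and still so for the second after the job is handed in, while the arm keeps its last pose, push and grip.
It also fails if it takes over 51 s, if anything falls off the work surface, if the arm or the gripper's body presses on something with over 40 N, if the wrist force passes 120 N, or if a joint passes its speed limit or range.

## Working session

There is one attempt and no reset: what is moved stays moved. The work goes in short steps, Python scripts to look and compute and a shell command to move; the robot and the scene stay as the last step left them, time stands still between calls to the robot, and variables do not carry over. Pictures are saved under pics/ and viewed, at most 10 in all, crops included, and the job is handed in when it is done.

```bash
mkdir -p pics; ls
cat > h.py <<'E'
import numpy as np,cv2
from bench import read_state,get_image,job_done
def snap(n,f=None):
    d=get_image(n)
    np.savez('last_%s.npz'%n,**d)
    if f: cv2.imwrite('pics/'+f,d['frame'][:,:,::-1])
    return d
def cloud(d):
    z=d['range_z'];v,u=np.mgrid[:z.shape[0],:z.shape[1]]
    c=np.stack([(u-d['cx'])/d['fx']*z,(v-d['cy'])/d['fy']*z,z],-1)
    return (c-np.array(d['t']))@np.array(d['R'])   # R^T(c-t)
def onplane(d,u,v,h):
    R=np.array(d['R']);o=-R.T@np.array(d['t'])
    r=R.T@np.array([(u-d['cx'])/d['fx'],(v-d['cy'])/d['fy'],1])
    return o+r*(h-o[2])/r[2]
E
python3 - <<'E'
from h import *
s=read_state();print(s)
a=snap('top','top0.png');b=snap('side','side0.png')
for d in(a,b): print(d['fx'],d['cx'],d['cy'],np.round(d['R'],3).tolist(),np.round(-np.array(d['R']).T@np.array(d['t'])).tolist(),(d['range_z']>0).mean())
E
```

```text
pics
{'clock': 0.0, 'joints': array([-8.60383914e-01,  3.85576004e-01,  6.61235639e-03, -4.88521281e-04,
       -1.19399132e+00, -2.58632897e-01]), 'joint_vel': array([-0.00074589,  0.00107096,  0.00117651,  0.00136709,  0.00032457,
       -0.00023816]), 'joint_efforts': array([ 1.51458715e-05, -3.92290020e+01,  1.88409805e+01,  4.18629706e+00,
       -4.58412309e-03,  7.48711130e-06]), 'position': array([ 272.6314476 , -561.7522358 ,  230.20612411]), 'ee_rot': array([-2.23885635e-01,  9.74614799e-01,  1.06083180e-03, -3.01835247e-04]), 'contact_force': array([-0.10979197,  0.1794955 ,  0.2227627 ]), 'wrist_torque': array([-0.00595135, -0.03067679,  0.03017177]), 'grasp_force': 0.0, 'gripper_width': 85.03125988354104}
538.0223110596035 280.6970426165395 208.8385099248971 [[-0.004, -1.0, 0.023], [-1.0, 0.004, -0.028], [0.028, -0.023, -0.999]] [515.0, -388.0, 1184.0] 0.9959141156462585
452.3688279721554 287.73504251032165 201.82297343257952 [[0.908, -0.42, -0.014], [-0.29, -0.603, -0.743], [0.303, 0.679, -0.669]] [282.0, -1012.0, 672.0] 0.9960331632653061
```

View pics/top0.png

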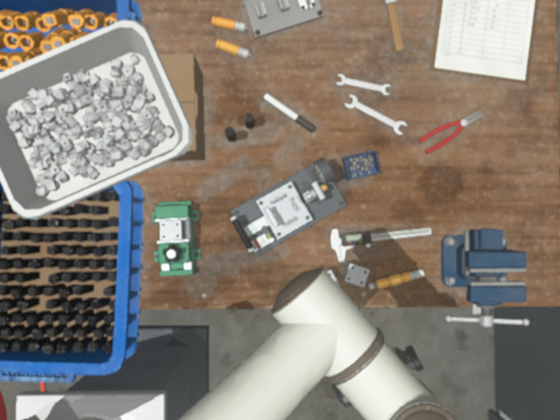

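View pics/side0.png

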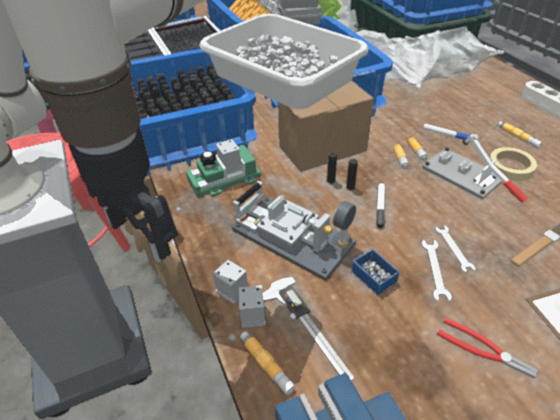

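The top view shows the vice with its knob at about (172,254) and the block at (171,230). The fixture has its handle at (240,230) and its gauge at (325,170), with the spare blocks at (355,273). The blue bin is just left of the vice. I'll zoom in and measure.

Run:
```python
from h import *
d=dict(np.load('last_top.npz'));P=cloud(d);f=d['frame'];hsv=cv2.cvtColor(f,cv2.COLOR_RGB2HSV)
def rect(m,h,name):
    cs,_=cv2.findContours(m.astype(np.uint8),cv2.RETR_EXTERNAL,cv2.CHAIN_APPROX_NONE)
    c=max(cs,key=cv2.contourArea)
    pts=np.array([onplane(d,u,v,h)[:2] for u,v in c[:,0]],np.float32)
    print(name,cv2.contourArea(c),cv2.minAreaRect(pts)); return c
v,u=np.mgrid[:420,:560];box=lambda a,b,c,e:(u>a)&(u<b)&(v>c)&(v<e)
z=P[...,2]
rect(box(148,205,195,285)&(hsv[...,0]>55)&(hsv[...,0]<85)&(hsv[...,1]>100)&(z<40),20,'vice')
m=box(148,205,195,285)&(z>80)&(z<95);rect(m,86,'block');print(P[m].mean(0))
m=box(148,205,240,275)&(z>70)&(z<85);rect(m,79,'knob');print(P[m].mean(0))
F=box(222,352,155,258)
rect(F&(z>6),12,'fixture')
m=F&(z>58)&(z<72);print('handle',m.sum())
for lo,hi in((30,38),(38,46),(46,56),(56,64),(64,72),(72,85),(85,130)):
    m=F&(z>lo)&(z<hi);n,l,st,c=cv2.connectedComponentsWithStats(m.astype(np.uint8))
    for i in range(1,n):
        if st[i,4]>12: print(lo,hi,st[i],np.round(P[l==i].mean(0),1))
# bin height & gap
for uu in range(100,160,6): print(uu,np.round(P[235,uu],0),end=';')
s=4
cv2.imwrite('pics/c0.png',cv2.resize(f[160:290,145:345],None,fx=s,fy=s,interpolation=cv2.INTER_CUBIC)[:,:,::-1])
```

```text
vice 1.0 ((410.4231872558594, -161.44552612304688), (4.552548885345459, 1.5058538913726807), 44.82594680786133)
block 391.0 ((504.9486389160156, -188.724853515625), (39.78303909301758, 44.606632232666016), 2.742414712905884)
[ 503.27793516 -188.61821645   84.95109312]
knob 191.5 ((458.37457275390625, -189.08749389648438), (36.57740020751953, 34.628936767578125), 89.66715240478516)
[ 457.14227652 -188.70377674   76.8487205 ]
fixture 5675.5 ((551.9608154296875, -430.91546630859375), (118.22492980957031, 247.99880981445312), 30.1336669921875)
handle 330
30 38 [264 225   5  10  17] [ 502.4 -383.    31.3]
38 46 [ 256  181   56   58 1340] [ 546.8 -421.9   41.5]
46 56 [270 193  15  12  53] [ 569.7 -406.9   51.9]
46 56 [290 198   9  13  43] [ 557.8 -441.8   50.2]
46 56 [283 216  15  11  55] [ 522.4 -433.9   51.5]
56 64 [232 216   7   7  15] [ 526.4 -319.1   62.2]
56 64 [236 222  12  15  35] [ 506.3 -330.1   61.7]
56 64 [244 238   6   6  14] [ 481.6 -341.6   62.3]
56 64 [250 243   4   8  16] [ 468.9 -352.7   62.3]
64 72 [320 185   7   6  13] [ 591.8 -502.7   70.4]
64 72 [305 192  11   7  21] [ 574.  -473.    69.2]
64 72 [230 216  23  36 156] [ 496.8 -332.3   66.2]
72 85 [300 182  20  21 131] [ 579.8 -475.2   77.8]
72 85 [318 184   8  16  41] [ 582.9 -498.    78.6]
72 85 [266 207  14  19  97] [ 532.2 -396.3   76.1]
85 130 [313 157  22  27 317] [ 624.4 -499.5  108. ]
85 130 [314 184   7  13  39] [ 585.5 -488.7   86.8]
100 [495. -49.  92.];106 [495. -67. 110.];112 [495. -78. 108.];118 [ 496. -101.  149.];124 [ 496. -112.  149.];130 [ 496. -123.  146.];136 [ 494. -107.   36.];142 [ 493. -111.   -2.];148 [ 493. -125.    2.];154 [ 493. -138.   -1.];
```

View pics/c0.png

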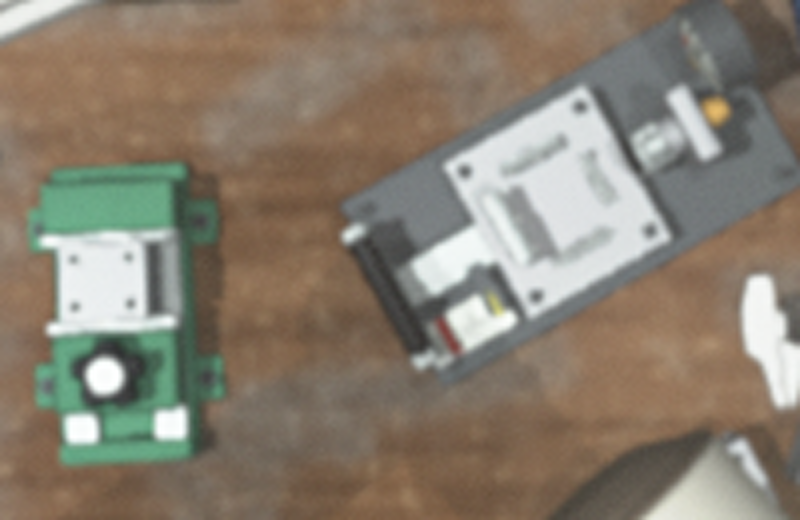

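The crop at 4x, offset (145,160), shows the knob at (105,375) and the block at (105,285), with the port face toward the image top. The handle bar is at (388,290), the pointer at (495,300) and the red band at (445,335). So the vice x axis is roughly world +x with about 2° of yaw, and the fixture x axis is at about -60°. I'll move above the vice and look with the wrist camera.

```bash
python3 -m jog '[[[0.27,0.45,0],[0,0,-0.025],-0.3],[[0.5,0.9,0],[0,0,-0.05],-0.3],[[0.5,0.93,0],[0,0,-0.05],-0.3]]'
python3 -m jog '[[[0.27,0.45,0],[0,0,-0.025],-0.3],[[0.5,0.9,0],[0,0,-0.05],-0.3],[[0.5,0.93,0],[0,0,-0.05],-0.3]]'
python3 -m jog '[[[0.27,0.45,0],[0,0,-0.025],-0.3],[[0.5,0.9,0],[0,0,-0.05],-0.3],[[0.5,0.93,0],[0,0,-0.05],-0.3]]'
python3 -m jog '[[[0.27,0.45,0],[0,0,-0.025],-0.3],[[0.5,0.94,0],[0,0,-0.05],-0.3],[[0.5,0.94,0],[0,0,-0.05],-0.3],[[0.5,0.94,0],[0,0,-0.05],-0.3],[[0.5,0.94,0],[0,0,-0.05],-0.3]]'
python3 - <<'E'
from h import *
s=read_state();print({k:np.round(v,3) for k,v in s.items()})
d=snap('wrist','w0.png');print(d['fx'],np.round(d['R'],3).tolist(),np.round(-np.array(d['R']).T@np.array(d['t'])).tolist())
P=cloud(d);z=P[...,2]
for lo,hi in((47,55),(68,83),(82,90)):
    m=((z>lo)&(z<hi)&(P[...,0]>380)&(P[...,0]<560)&(P[...,1]>-240)&(P[...,1]<-140)).astype(np.uint8);n,l,st,c=cv2.connectedComponentsWithStats(m)
    for i in range(1,n):
        if st[i,4]>300: print(lo,st[i],np.round(P[l==i].mean(0),1),cv2.minAreaRect(P[l==i][:,:2].astype(np.float32)))
E
```

```text
clock: 0.4
position: [324.2, -465.7, 231.0]
ee_rot: [-0.174, 0.985, 0.001, 0.0]
contact_force: [0.6, -0.5, 0.9]
gripper_width: 55.5
grasp_force: 0.0
clock: 0.7
position: [374.3, -373.0, 231.3]
ee_rot: [-0.123, 0.992, 0.0, 0.0]
contact_force: [0.4, -1.7, 1.2]
gripper_width: 55.4
grasp_force: 0.0
clock: 1.0
position: [424.5, -280.5, 231.2]
ee_rot: [-0.071, 0.997, 0.0, 0.0]
contact_force: [-0.4, -0.8, 0.4]
gripper_width: 55.2
grasp_force: 0.0
clock: 1.5
position: [472.4, -190.1, 231.1]
ee_rot: [-0.016, 1.0, -0.0, -0.0]
contact_force: [-0.5, -0.0, 0.2]
gripper_width: 55.7
grasp_force: 0.0
{'clock': np.float64(1.5), 'joints': array([-0.063,  0.188, -0.271,  0.   , -1.113, -1.475]), 'joint_vel': array([-0.018, -0.002, -0.001,  0.001, -0.   , -0.005]), 'joint_efforts': array([ 5.9400e-01, -2.8234e+01,  1.8264e+01,  4.0340e+00,  9.0000e-03,
        2.0000e-03]), 'position': array([ 472.359, -190.115,  231.064]), 'ee_rot': array([-0.016,  1.   , -0.   , -0.   ]), 'contact_force': array([-0.477, -0.031,  0.174]), 'wrist_torque': array([ 0.031,  0.021, -0.063]), 'grasp_force': np.float64(0.0), 'gripper_width': np.float64(55.683)}
345.1428409034577 [[-0.033, 0.999, -0.001], [0.957, 0.032, 0.287], [0.287, 0.008, -0.958]] [399.0, -192.0, 373.0]
47 [ 251  152   69   54 2219] [ 459.3 -188.5   49.3] ((459.7369384765625, -188.18898010253906), (50.24656677246094, 64.85161590576172), 2.5070996284484863)
47 [ 252  241   69   32 1347] [ 543.2 -183.1   51. ] ((540.0620727539062, -184.56056213378906), (32.79670333862305, 69.63357543945312), 2.68888521194458)
68 [ 265  160   42   42 1169] [ 454.8 -188.5   77.1] ((454.7394104003906, -189.27847290039062), (35.3893928527832, 36.65107727050781), 36.61994552612305)
82 [ 259  213   50   44 2106] [ 503.  -188.2   85.1] ((503.8783874511719, -188.3226776123047), (40.34452438354492, 43.615814208984375), 2.9315578937530518)
```

View pics/w0.png

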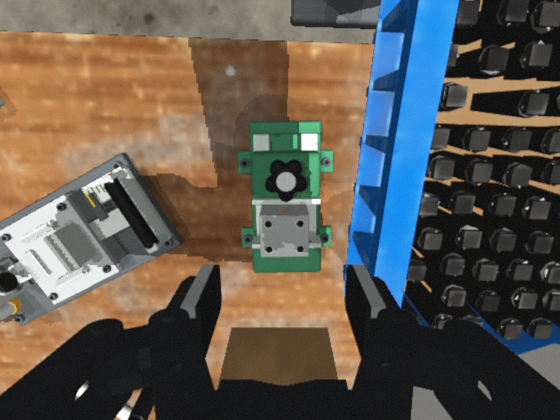

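The wrist view shows the knob at (287,180), the block top at (285,237) and the blue bin from column 350 rightward. The block is at (503.5,-188.3), yaw 2.7°, and the knob axis at about (455.5,-189.7). Next I'll descend on the knob and grip it.

```bash
python3 -m jog '[[[-0.17,0,-0.4],[0,0,0.008],-0.3],[[-0.17,0,-0.8],[0,0,0.008],-0.3],[[-0.17,0,-1],[0,0,0.008],-0.3]]'
python3 -m jog '[[[0,0,-0.25],[0,0,0],-0.3],[[0,0,-0.5],[0,0,0],-0.3],[[0,0,-0.65],[0,0,0],-0.3],[[0,0,-0.74],[0,0,0],-0.3],[[0,0,-0.74],[0,0,0],-0.3]]'
python3 -m jog '[[[0,0,0],[0,0,0],0.5],[[0,0,0],[0,0,0],0.5],[[0,0,0],[0,0,0],0.5],[[0,0,0],[0,0,0],0.5],[[0,0,0],[0,0,0],0.5],[[0,0,0],[0,0,0],0.5]]'
```

```text
clock: 1.85
position: [452.8, -190.4, 128.5]
ee_rot: [-0.023, 1.0, 0.001, -0.002]
contact_force: [0.1, -0.1, 0.4]
gripper_width: 55.3
grasp_force: 0.0
clock: 2.35
position: [454.8, -190.2, 56.3]
ee_rot: [-0.024, 1.0, 0.0, -0.001]
contact_force: [-0.7, -0.3, 0.5]
gripper_width: 55.5
grasp_force: 0.0
clock: 2.95
position: [456.2, -188.3, 58.7]
ee_rot: [-0.025, 1.0, 0.001, 0.001]
contact_force: [-1.6, 5.4, 3.1]
gripper_width: 34.8
grasp_force: 59.4
```

Firm grip on the knob. I'll pull the jaw open by about 18 mm, release and rise.

```bash
python3 -m jog '[[[-0.03,0,0],[0,0,0],0.5],[[-0.06,0,0],[0,0,0],0.5],[[-0.09,0,0],[0,0,0],0.5],[[-0.12,-0.005,0],[0,0,0],0.5],[[-0.15,-0.005,0],[0,0,0],0.5],[[-0.18,-0.01,0],[0,0,0],0.5],[[-0.19,-0.01,0],[0,0,0],0.5],[[-0.19,-0.01,0],[0,0,0],0.5]]'
python3 -m jog '[[[0,0,0],[0,0,0],-0.3],[[0,0,0],[0,0,0],-0.3],[[0,0,0],[0,0,0],-0.3],[[0,0,0],[0,0,0],-0.3]]'
python3 -m jog '[[[0,0,0.25],[0,0,0],-0.3],[[0,0,0.7],[0,0,0],-0.3],[[0,0,1],[0,0,0],-0.3],[[0.2,0,1],[0,0,0],-0.3],[[0.2,0,1],[0,0,0],-0.3]]'
python3 - <<'E'
from h import *
d=snap('wrist','w1.png');P=cloud(d);z=P[...,2]
for lo,hi in((47,55),(68,80),(82,90)):
    m=((z>lo)&(z<hi)&(P[...,0]>380)&(P[...,0]<560)&(P[...,1]>-240)&(P[...,1]<-140)).astype(np.uint8);n,l,st,c=cv2.connectedComponentsWithStats(m)
    for i in range(1,n):
        if st[i,4]>300: print(lo,st[i],np.round(P[l==i].mean(0),1),cv2.minAreaRect(P[l==i][:,:2].astype(np.float32)))
E
```

```text
clock: 3.75
position: [440.0, -189.1, 58.7]
ee_rot: [-0.025, 1.0, 0.0, 0.004]
contact_force: [4.2, 7.6, -1.8]
gripper_width: 35.0
grasp_force: 60.4
clock: 4.15
position: [436.8, -190.5, 57.6]
ee_rot: [-0.025, 1.0, -0.0, 0.0]
contact_force: [-0.1, 0.5, -0.3]
gripper_width: 55.8
grasp_force: 0.0
clock: 4.65
position: [459.0, -190.6, 158.8]
ee_rot: [-0.025, 1.0, -0.0, 0.002]
contact_force: [-0.0, 0.3, -0.0]
gripper_width: 55.6
grasp_force: 0.0
47 [ 242  158   89   57 2746] [ 436.3 -189.4   49. ] ((439.5113220214844, -189.151611328125), (42.781944274902344, 64.94943237304688), 2.875739336013794)
47 [243 216  87   8 574] [ 464.4 -188.4   50.8] ((464.5468444824219, -187.7943878173828), (5.594550132751465, 65.68792724609375), 2.9161643981933594)
47 [ 243  288   86   37 1406] [ 543.5 -181.8   50.9] ((539.9434814453125, -184.2374267578125), (33.24046325683594, 69.93009948730469), 2.822873115539551)
68 [ 259  170   55   53 1971] [ 438.2 -189.1   77.1] ((439.7445373535156, -190.27593994140625), (36.056575775146484, 35.65498352050781), 21.288124084472656)
68 [252 253  63   8 420] [ 484.2 -189.2   74.2] ((484.21588134765625, -189.16357421875), (2.324756383895874, 43.55422592163086), 3.7925782203674316)
82 [ 252  261   64   53 3260] [ 502.8 -188.    85.1] ((503.7622375488281, -188.01992797851562), (40.722503662109375, 43.956016540527344), 2.900698661804199)
```

The jaw is open about 16 mm and the block is at (503.7,-188.1). Now I'll grip the block.

```bash
python3 -m jog '[[[0.43,0.02,0],[0,0,0],-0.35],[[0.45,0.025,0],[0,0,0],-0.35],[[0.45,0.025,-0.25],[0,0,0],-0.35],[[0.45,0.025,-0.55],[0,0,0],-0.35],[[0.45,0.025,-0.85],[0,0,0],-0.35],[[0.45,0.025,-0.95],[0,0,0],-0.35],[[0.45,0.025,-1],[0,0,0],-0.35],[[0.45,0.025,-1],[0,0,0],-0.35]]'
python3 -m jog '[[[0,0,-0.02],[0,0,0],0.5],[[0,0,-0.02],[0,0,0],0.5],[[0,0,-0.02],[0,0,0],0.5],[[0,0,-0.02],[0,0,0],0.5],[[0,0,-0.02],[0,0,0],0.5],[[0,0,-0.02],[0,0,0],0.5]]'
```

```text
clock: 5.5
position: [501.8, -187.9, 57.4]
ee_rot: [-0.025, 1.0, -0.0, -0.0]
contact_force: [-0.3, -0.1, 0.3]
gripper_width: 57.2
grasp_force: 0.0
clock: 6.1
position: [503.1, -187.9, 56.8]
ee_rot: [-0.025, 1.0, -0.0, 0.002]
contact_force: [-0.1, 0.4, 6.2]
gripper_width: 43.2
grasp_force: 61.9
```

Block gripped. I'll lift it, carry it toward the nest, turn -62.8°, and look from above.

```bash
python3 -m jog '[[[0,0,0.1],[0,0,0],0.5],[[0,0,0.3],[0,0,0],0.5],[[0,0,0.6],[0,0,0],0.5],[[0,0,0.9],[0,0,0],0.5],[[0,0,1],[0,0,0],0.5]]'
python3 -m jog '[[[0.05,-0.2,0.3],[0,0,-0.04],0.5],[[0.1,-0.6,0.6],[0,0,-0.1],0.5],[[0.1,-0.95,0.75],[0,0,-0.17],0.5],[[0.1,-0.95,0.75],[0,0,-0.17],0.5]]'
python3 -m jog '[[[0.1,-0.4,0],[0,0,-0.06],0.5],[[0.15,-0.8,0],[0,0,-0.12],0.5],[[0.15,-0.9,0],[0,0,-0.18],0.5],[[0.15,-0.9,0],[0,0,-0.18],0.5]]'
python3 -m jog '[[[0.1,-0.3,0],[0,0,-0.06],0.5],[[0.12,-0.31,0],[0,0,-0.12],0.5],[[0.12,-0.31,0],[0,0,-0.173],0.5],[[0.12,-0.31,0],[0,0,-0.173],0.5],[[0.12,-0.31,0],[0,0,-0.173],0.5]]'
python3 - <<'E'
from h import *
s=read_state();print(s['joints'],s['position'],s['ee_rot'])
d=snap('wrist','w2.png')
E
```

```text
clock: 6.6
position: [503.0, -188.0, 158.3]
ee_rot: [-0.025, 1.0, -0.0, 0.002]
contact_force: [0.3, 0.3, -1.6]
gripper_width: 43.0
grasp_force: 61.3
clock: 7.0
position: [512.4, -286.1, 231.6]
ee_rot: [0.155, 0.988, -0.001, 0.002]
contact_force: [0.8, 0.7, -3.0]
gripper_width: 42.5
grasp_force: 62.2
clock: 7.4
position: [525.7, -373.2, 227.3]
ee_rot: [0.336, 0.942, 0.001, -0.002]
contact_force: [1.0, 1.3, -2.7]
gripper_width: 42.8
grasp_force: 62.4
clock: 7.9
position: [538.7, -402.4, 229.6]
ee_rot: [0.497, 0.868, 0.0, -0.001]
contact_force: [0.9, -0.3, -1.5]
gripper_width: 43.4
grasp_force: 62.3
[-4.01905762e-01  4.68070780e-01  1.36444382e-01 -6.40681687e-04
 -1.24074981e+00 -2.20929893e+00] [ 538.69166128 -402.40598267  229.6130076 ] [ 4.97147434e-01  8.67665669e-01  2.07620582e-04 -8.20177539e-04]
```

View pics/w2.png

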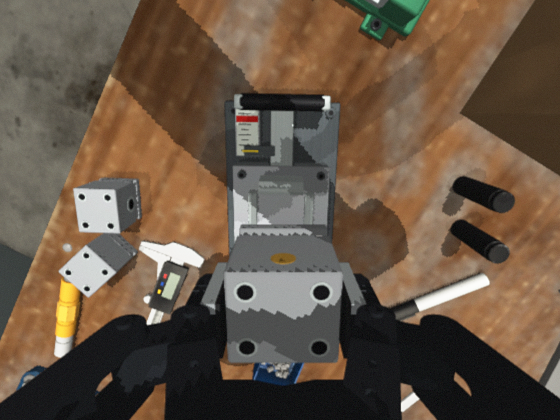

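The held block is at (280,310), with a brass spot on its handle-side face at (285,258). The nest is at (283,195), the handle bar at (283,102), the pointer at (255,150) and the red band at (247,120). I'll check the block's seal-side face in the side view and measure the fixture.

Run:
```python
from h import *
w=dict(np.load('last_wrist.npz'));s=snap('side')
R=np.array(s['R']);c=R@np.array([539,-402,235])+s['t'];u=int(s['fx']*c[0]/c[2]+s['cx']);v=int(s['fy']*c[1]/c[2]+s['cy']);print(u,v)
A=cv2.resize(s['frame'][max(v-40,0):v+60,u-50:u+50],(400,400),interpolation=cv2.INTER_CUBIC)
B=cv2.resize(w['frame'][85:285,180:380],(400,400),interpolation=cv2.INTER_CUBIC)
cv2.imwrite('pics/c1.png',np.hstack([A,B])[:,:,::-1])
P=cloud(w);z=P[...,2]
a=np.radians(-60);ex=np.array([np.cos(a),np.sin(a)]);ey=np.array([-ex[1],ex[0]]);o=np.array([548,-421.])
X=(P[...,:2]-o)@ex;Y=(P[...,:2]-o)@ey
for lo,hi,n in((8,15,'base'),(38,45,'plate'),(45,60,'rails'),(60,71,'bar'),(72,82,'stop')):
    m=(z>lo)&(z<hi)&(abs(Y)<70)&(X>-140)&(X<40)&(np.mgrid[:420,:560][0]<232);m=m.astype(np.uint8);k,l,st,_=cv2.connectedComponentsWithStats(m)
    for i in range(1,k):
        if st[i,4]>60:
            q=np.c_[X[l==i],Y[l==i]].astype(np.float32);print(n,st[i],np.percentile(q,[1,50,99],axis=0).round(1).tolist(),z[l==i].mean().round(1),cv2.minAreaRect(q))
# held block top
m=(abs(np.mgrid[:420,:560][1]-283)<62)&(np.mgrid[:420,:560][0]>235)&(np.mgrid[:420,:560][0]<365)&(z>195)&(z<290)
q=np.c_[X[m],Y[m]];print('block',np.percentile(z[m],[5,50,95]),cv2.minAreaRect(q[(z[m]>np.percentile(z[m],60)-4)].astype(np.float32)))
# dark bar line + rays in plane
f=w['frame'].astype(int);dk=(f.max(2)<50);vv,uu=np.nonzero(dk[92:112,236:332]);vv+=92;uu+=236
pts=np.array([onplane(w,x,y,64)[:2] for x,y in zip(uu,vv)]);q=np.c_[(pts-o)@ex,(pts-o)@ey].astype(np.float32);print('barcol',q.mean(0),cv2.minAreaRect(q))
```

```text
278 134
base [ 224  100   46  132 1200] [[-103.9, -59.7], [-47.9, -54.6], [30.6, -15.1]] 11.2 ((-35.754066467285156, -36.95512390136719), (45.737972259521484, 138.0867462158203), 89.4389419555664)
base [ 292  102   48  130 2808] [[-101.8, 10.5], [-65.7, 37.5], [27.3, 56.0]] 11.1 ((-35.7996940612793, 33.02997589111328), (46.571285247802734, 136.44383239746094), 89.45647430419922)
base [260 110  11  36 378] [[-95.6, -23.2], [-79.2, -18.0], [-62.2, -12.9]] 11.2 ((-78.41242980957031, -17.995590209960938), (10.314616203308105, 34.56974792480469), 89.5760726928711)
plate [ 232  165   98   67 4113] [[-44.4, -48.1], [-13.4, -2.3], [14.8, 44.3]] 41.3 ((-11.296016693115234, -1.8729171752929688), (94.0869369506836, 67.17991638183594), 89.73261260986328)
rails [260 175  42   4 120] [[-36.4, -20.5], [-36.0, -1.2], [-35.7, 17.4]] 52.9 ((-36.03001022338867, -1.5556449890136719), (38.66813278198242, 0.6359124183654785), 89.1893539428711)
rails [248 192   9  32 282] [[-19.9, -33.5], [-5.6, -28.9], [10.4, -25.3]] 51.7 ((-4.092872619628906, -29.25063705444336), (8.031194686889648, 31.752185821533203), 
[... 341 characters left out ...]
91797, 13.725789070129395), 89.16777038574219)
bar [259 178  44   3 102] [[-36.4, -20.9], [-36.1, -4.7], [-35.7, 17.6]] 65.7 ((-35.99876403808594, -1.628396987915039), (39.19919967651367, 0.6505351066589355), 89.52130126953125)
stop [258 180  46  15 602] [[-36.0, -21.3], [-30.5, -1.1], [-24.3, 18.1]] 75.3 ((-30.251466751098633, -1.5420665740966797), (39.639949798583984, 12.026338577270508), 89.21771240234375)
block [230.57857985 257.79910169 259.15686742] ((-19.547266006469727, 0.7304000854492188), (45.748939514160156, 41.1558723449707), 89.38639831542969)
barcol [-101.90673    -3.152934] ((-101.42570495605469, -1.0742759704589844), (70.45816040039062, 14.434027671813965), 88.78953552246094)
```

View pics/c1.png

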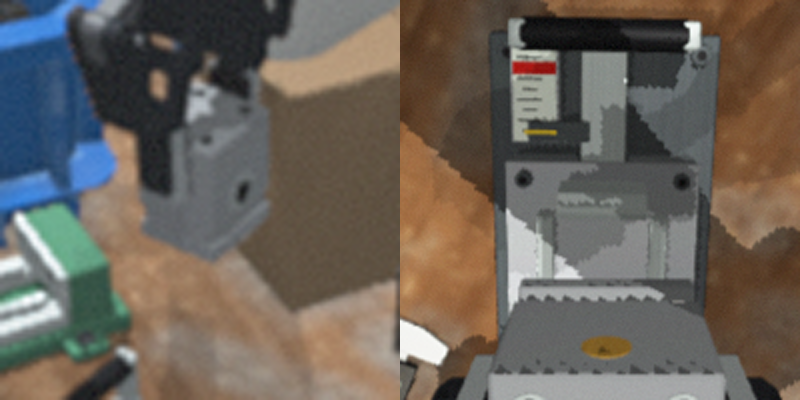

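The side view confirms the dark port on the seal-facing side, and the block yaw matches the fixture. Shift needed is about (+6.6,-16.4), then down. I'll descend to just above the lead-ins and check.

```bash
python3 -m jog '[[[0.066,-0.164,0],[0,0,0],0.5],[[0.066,-0.164,-0.2],[0,0,0],0.5],[[0.066,-0.164,-0.5],[0,0,0],0.5],[[0.066,-0.164,-0.8],[0,0,0],0.5],[[0.066,-0.164,-1],[0,0,0],0.5],[[0.066,-0.164,-1],[0,0,0],0.5]]'
python3 -m jog '[[[0,0,-0.2],[0,0,0],0.5],[[0,0,-0.35],[0,0,0],0.5],[[0,0,-0.42],[0,0,0],0.5],[[0,0,-0.42],[0,0,0],0.5],[[0,0,-0.42],[0,0,0],0.5]]'
python3 - <<'E'
from h import *
w=snap('wrist');P=cloud(w);z=P[...,2]
a=np.radians(-60);ex=np.array([np.cos(a),np.sin(a)]);ey=np.array([-ex[1],ex[0]]);o=np.array([548,-421.])
X=(P[...,:2]-o)@ex;Y=(P[...,:2]-o)@ey
for lo,hi,n in((38,45,'plate'),(60,71,'bar'),(72,82,'stop'),(108,122,'block')):
    m=(z>lo)&(z<hi)&(abs(Y)<70)&(X>-140)&(X<40);m=m.astype(np.uint8);k,l,st,_=cv2.connectedComponentsWithStats(m)
    for i in range(1,k):
        if st[i,4]>100:
            q=np.c_[X[l==i],Y[l==i]].astype(np.float32);print(n,st[i],np.percentile(q,[1,50,99],axis=0).round(1).tolist(),z[l==i].mean().round(1),cv2.minAreaRect(q))
cv2.imwrite('pics/w3.png',w['frame'][:,:,::-1])
E
```

```text
clock: 8.6
position: [543.3, -418.5, 126.2]
ee_rot: [0.499, 0.867, 0.0, -0.004]
contact_force: [0.2, 0.3, -2.9]
gripper_width: 43.2
grasp_force: 62.3
clock: 9.1
position: [546.0, -420.5, 89.1]
ee_rot: [0.499, 0.867, -0.0, 0.001]
contact_force: [0.5, 0.5, -1.5]
gripper_width: 43.1
grasp_force: 62.4
plate [ 200  167  169  106 7465] [[-44.6, -48.0], [-27.9, -2.5], [15.4, 44.7]] 41.3 ((-13.003631591796875, -1.4723739624023438), (94.56812286376953, 63.55009841918945), 89.50180053710938)
plate [242 222  83   2 120] [[-14.1, -25.0], [-13.3, -8.2], [-12.6, 21.3]] 41.3 ((-13.318061828613281, -1.5538215637207031), (47.25230407714844, 1.5272444486618042), 89.79610443115234)
bar [ 193   30  187   36 5997] [[-108.8, -40.4], [-101.7, -0.9], [-95.7, 38.8]] 64.8 ((-102.31888580322266, -0.8760528564453125), (82.49305725097656, 13.91500473022461), 89.50837707519531)
bar [243 191  83   8 426] [[-36.4, -20.7], [-36.0, -1.0], [-35.6, 17.8]] 65.7 ((-36.03233337402344, -1.4324913024902344), (39.577117919921875, 0.9082335233688354), 89.55231475830078)
bar [239 224  88  11 950] [[-20.4, -23.3], [-19.3, -1.9], [-16.4, 19.1]] 68.2 ((-18.420909881591797, -2.186239242553711), (4.513376712799072, 43.592559814453125), 0.31721603870391846)
stop [ 241  197   87   26 2062] [[-36.2, -20.9], [-30.5, -1.2], [-24.5, 18.0]] 75.3 ((-30.199480056762695, -1.4336109161376953), (40.064552307128906, 12.300145149230957), 89.70198822021484)
stop [236 235  94   3 205] [[-20.3, -23.2], [-19.8, -2.4], [-19.3, 18.5]] 80.5 ((-19.902530670166016, -2.0245914459228516), (42.986549377441406, 1.2443251609802246), 89.8577880859375)
block [  185   259   196   104 12856] [[-20.2, -34.5], [-5.8, -1.9], [18.8, 30.4]] 117.0 ((-0.09766387939453125, -2.4146080017089844), (70.75220489501953, 42.03329849243164), 88.21586608886719)
```

View pics/w3.png

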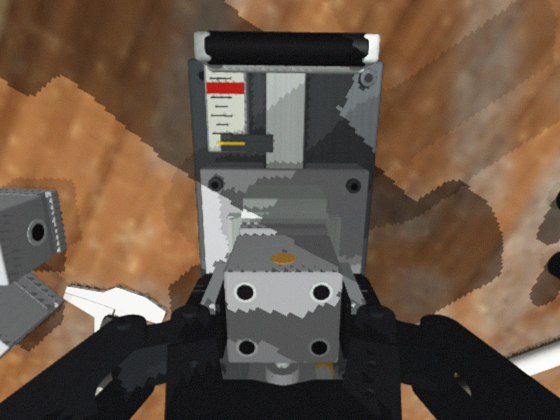

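The block's front face is about 2 mm too near the seal (X=-20 against the stop's rear face at -24.5) and about 0.6 mm off in Y. I'll correct by (-0.5,+2.0) and lower slowly.

```bash
python3 -m jog '[[[-0.005,0.02,0],[0,0,-0.003],0.5],[[-0.005,0.02,-0.03],[0,0,-0.003],0.5],[[-0.005,0.02,-0.06],[0,0,-0.003],0.5],[[-0.005,0.02,-0.09],[0,0,-0.003],0.5],[[-0.005,0.02,-0.12],[0,0,-0.003],0.5],[[-0.005,0.02,-0.15],[0,0,-0.003],0.5],[[-0.005,0.02,-0.15],[0,0,-0.003],0.5]]'
python3 -m jog '[[[0,0,-0.02],[0,0,0],0.5],[[0,0,-0.04],[0,0,0],0.5],[[0,0,-0.055],[0,0,0],0.5],[[0,0,-0.055],[0,0,0],0.5]]'
```

```text
clock: 9.85
position: [544.6, -418.0, 72.5]
ee_rot: [0.502, 0.865, 0.0, -0.001]
contact_force: [-0.8, 0.6, -3.1]
gripper_width: 43.5
grasp_force: 62.4
clock: 10.25
position: [545.1, -418.2, 68.9]
ee_rot: [0.502, 0.865, -0.0, 0.0]
contact_force: [-2.2, 1.6, 3.7]
gripper_width: 43.3
grasp_force: 63.0
```

```bash
python3 -m jog '[[[0,0,-0.01],[0,0,0],0.5],[[0,0,-0.015],[0,0,0],0.5],[[0,0,-0.015],[0,0,0],0.5]]'
python3 - <<'E'
from h import *
w=snap('wrist');P=cloud(w);z=P[...,2]
a=np.radians(-60);ex=np.array([np.cos(a),np.sin(a)]);ey=np.array([-ex[1],ex[0]]);o=np.array([548,-421.])
X=(P[...,:2]-o)@ex;Y=(P[...,:2]-o)@ey
m=(abs(Y+1.5)<15)&(X>-15)&(X<12)&(z>90)&(z<125);print('block top',np.percentile(z[m],[5,50,95]))
m=(abs(Y+1.5)<12)&(X>-35)&(X<-26)&(z>70)&(z<90);print('stop top (79)',np.median(z[m]),m.sum())
m=(abs(Y)<40)&(X>-43)&(X<-38)&(z>35)&(z<50);print('plate',np.median(z[m]))
E
```

```text
clock: 10.55
position: [545.1, -418.2, 68.9]
ee_rot: [0.502, 0.865, -0.0, 0.001]
contact_force: [-2.6, 3.9, 9.2]
gripper_width: 43.0
grasp_force: 63.8
block top [96.49055075 97.39415077 98.31613029]
stop top (79) 73.89600068232845 1318
plate 41.37847567493033
```

The block is home: its top reads 97.4 mm against the expected 98. I'll release, rise, turn 90° and go over the handle at about (495.8,-333).

```bash
python3 -m jog '[[[0,0,0.015],[0,0,0],-0.35],[[0,0,0.015],[0,0,0],-0.35],[[0,0,0.015],[0,0,0],-0.35],[[0,0,0.015],[0,0,0],-0.35]]'
python3 -m jog '[[[0,0,0.15],[0,0,0],-0.35],[[0,0,0.5],[0,0,0],-0.35],[[0,0,0.9],[0,0,0],-0.35],[[-0.2,0.35,1],[0,0,0.07],-0.35],[[-0.45,0.8,1],[0,0,0.14],-0.35],[[-0.49,0.85,1],[0,0,0.21],-0.35],[[-0.49,0.85,1],[0,0,0.28],-0.35],[[-0.49,0.85,1],[0,0,0.35],-0.35],[[-0.49,0.85,1],[0,0,0.42],-0.35],[[-0.49,0.85,1],[0,0,0.49],-0.35],[[-0.49,0.85,1],[0,0,0.56],-0.35],[[-0.49,0.85,1],[0,0,0.63],-0.35],[[-0.49,0.85,1],[0,0,0.7],-0.35],[[-0.49,0.85,1],[0,0,0.748],-0.35],[[-0.49,0.85,1],[0,0,0.748],-0.35],[[-0.49,0.85,1],[0,0,0.748],-0.35],[[-0.49,0.85,1],[0,0,0.748],-0.35]]'
python3 - <<'E'
from h import *
s=read_state();print(s['joints'])
w=snap('wrist','w4.png');P=cloud(w);z=P[...,2]
a=np.radians(-60);ex=np.array([np.cos(a),np.sin(a)]);ey=np.array([-ex[1],ex[0]]);o=np.array([548,-421.])
X=(P[...,:2]-o)@ex;Y=(P[...,:2]-o)@ey
t=s['position'][:2]-o;print('tcp',t@ex,t@ey)
for lo,hi,n in((60,71,'bar'),(92,102,'block')):
    m=(z>lo)&(z<hi)&(abs(Y)<70)&(X>-140)&(X<40);m=m.astype(np.uint8);k,l,st,_=cv2.connectedComponentsWithStats(m)
    for i in range(1,k):
        if st[i,4]>100:
            q=np.c_[X[l==i],Y[l==i]].astype(np.float32);print(n,st[i],z[l==i].mean().round(1),cv2.minAreaRect(q))
E
```

```text
clock: 11.0
position: [545.0, -418.2, 67.4]
ee_rot: [0.502, 0.865, -0.0, -0.0]
contact_force: [-1.2, 0.2, 0.5]
gripper_width: 57.3
grasp_force: 0.0
clock: 12.7
position: [496.1, -333.2, 168.3]
ee_rot: [-0.254, 0.967, -0.0, 0.0]
contact_force: [-0.1, 0.4, -0.4]
gripper_width: 57.7
grasp_force: 0.0
[-3.20767243e-01  3.88846722e-01 -1.52534032e-01  8.77824498e-05
 -1.02881203e+00 -7.36856944e-01]
tcp -101.97672713457752 -1.0849020884122353
bar [ 273  159   20  106 1856] 64.7 ((-102.01371765136719, -1.5865936279296875), (81.18282318115234, 13.818177223205566), 89.24584197998047)
bar [115 185  82  60 548] 66.1 ((-9.53415298461914, -2.4932937622070312), (43.2015495300293, 53.17453384399414), 89.24726104736328)
bar [ 85 204  12  25 134] 65.9 ((39.37679672241211, -2.287952423095703), (18.829912185668945, 1.229577660560608), 89.97147369384766)
block [  95  195   71   66 4072] 97.1 ((-2.2491378784179688, -1.9396533966064453), (40.93949890136719, 44.47554397583008), 0.11223935335874557)
```

View pics/w4.png

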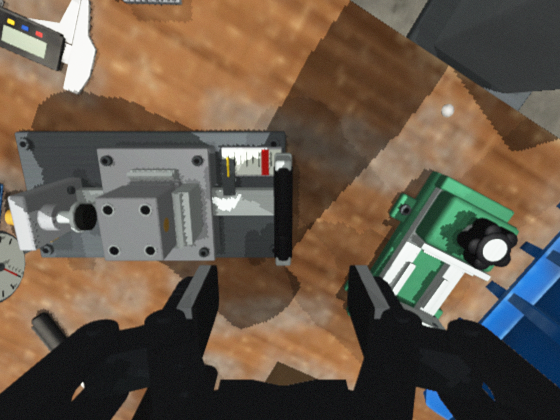

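The block sits centred in the nest at pixel (135,225), facing the seal at (88,217). The handle bar at (283,212) lies under the TCP. I'll descend and grip it.

```bash
python3 -m jog '[[[0,0,-0.4],[0,0,0],-0.35],[[0,0,-0.8],[0,0,0],-0.35],[[0,0,-1],[0,0,0],-0.35]]'
python3 -m jog '[[[0,0,-0.12],[0,0,0],-0.35],[[0,0,-0.22],[0,0,0],-0.35],[[0,0,-0.22],[0,0,0],-0.35]]'
python3 -m jog '[[[0,0,0],[0,0,0],1],[[0,0,0],[0,0,0],1],[[0,0,0],[0,0,0],1],[[0,0,0],[0,0,0],1],[[0,0,0],[0,0,0],1],[[0,0,0],[0,0,0],1],[[0,0,0],[0,0,0],1]]'
```

```text
clock: 13.05
position: [494.0, -332.3, 64.6]
ee_rot: [-0.254, 0.967, 0.002, -0.002]
contact_force: [-0.2, -0.2, -0.4]
gripper_width: 57.8
grasp_force: 0.0
clock: 13.35
position: [495.8, -333.1, 45.1]
ee_rot: [-0.254, 0.967, 0.0, -0.001]
contact_force: [-0.1, 0.6, -0.1]
gripper_width: 57.7
grasp_force: 0.0
clock: 14.05
position: [496.5, -333.2, 47.1]
ee_rot: [-0.255, 0.967, -0.0, 0.001]
contact_force: [-0.9, 3.2, 5.2]
gripper_width: 11.8
grasp_force: 58.6
```

```bash
python3 -m jog '[[[-0.015,0.026,0],[0,0,0],1],[[-0.03,0.052,0],[0,0,0],1],[[-0.045,0.078,0],[0,0,0],1],[[-0.06,0.104,0],[0,0,0],1],[[-0.075,0.13,0],[0,0,0],1],[[-0.09,0.156,0],[0,0,0],1],[[-0.105,0.182,0],[0,0,0],1],[[-0.12,0.208,0],[0,0,0],1],[[-0.135,0.234,0],[0,0,0],1],[[-0.145,0.252,0],[0,0,0],1],[[-0.15,0.26,0],[0,0,0],1],[[-0.15,0.26,0],[0,0,0],1],[[-0.15,0.26,0],[0,0,0],1],[[-0.15,0.26,0],[0,0,0],1]]'
python3 - <<'E'
from h import *
s=read_state();t=s['position'][:2]-np.array([496.5,-333.2]);print('travel by tcp',t@[-.497,.868])
w=snap('wrist');d=snap('top')
cv2.imwrite('pics/w5.png',cv2.resize(w['frame'][60:320,60:430],(740,520))[:,:,::-1])
E
```

```text
clock: 15.45
position: [483.7, -310.4, 47.1]
ee_rot: [-0.255, 0.967, -0.003, 0.003]
contact_force: [1.2, -11.6, -1.3]
gripper_width: 11.7
grasp_force: 58.5
travel by tcp 26.15730079447744
```

View pics/w5.png

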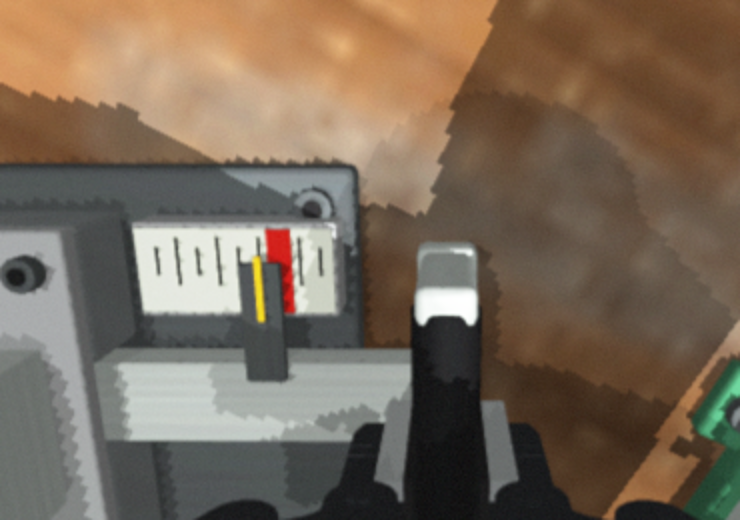

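The yellow pointer line, at x=259 in the crop, is about 5 mm short of the red band's middle at 280, so the travel is about 25 mm. I'll pull further and measure using depth.

```bash
cat > pt.py <<'E'
from h import *
w=snap('wrist');h=cv2.cvtColor(w['frame'],cv2.COLOR_RGB2HSV);P=cloud(w)
a=np.radians(-60.4);ex=np.array([np.cos(a),np.sin(a)]);v,u=np.mgrid[:420,:560];B=(u>100)&(u<270)&(v>150)&(v<240)
H,S,V=[h[...,i].astype(int) for i in range(3)]
Y=B&(abs(H-27)<5)&(S>170)&(V>150);Rd=B&((H<6)|(H>174))&(S>170)&(V>120)
for n,m in(('yellow',Y),('red',Rd)):
    q=P[m];x=q[:,:2]@ex;print(n,m.sum(),'z',np.median(q[:,2]).round(1),'x',np.percentile(x,[2,50,98]).round(1),'u',u[m].mean().round(1))
s=read_state();t=s['position'][:2]-np.array([496.5,-333.2]);print('tcp travel',t@[-.494,.87],s['contact_force'])
cv2.imwrite('pics/'+__import__('sys').argv[1],cv2.resize(w['frame'][60:320,60:430],(740,520))[:,:,::-1])
E
python3 -m jog '[[[-0.006,0.01,0],[0,0,0],1],[[-0.012,0.02,0],[0,0,0],1],[[-0.018,0.03,0],[0,0,0],1],[[-0.024,0.04,0],[0,0,0],1],[[-0.026,0.045,0],[0,0,0],1],[[-0.026,0.045,0],[0,0,0],1],[[-0.026,0.045,0],[0,0,0],1],[[-0.026,0.045,0],[0,0,0],1]]'; python3 pt.py w6.png
```

```text
clock: 16.35
position: [481.7, -306.6, 47.1]
ee_rot: [-0.255, 0.967, -0.004, 0.003]
contact_force: [2.8, -15.8, -1.9]
gripper_width: 12.2
grasp_force: 58.4
yellow 120 z 30.1 x [548.1 548.9 549.9] u 189.1
red 163 z 24.3 x [546.4 548.9 551.9] u 190.6
tcp travel 30.443424284499176 [  2.85531722 -15.14424177  -2.51654096]
```

View pics/w6.png

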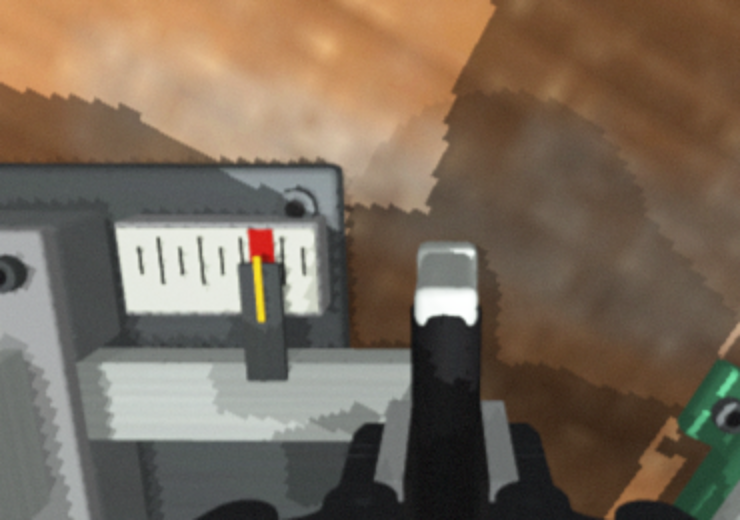

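The yellow line at x=260 stands in the middle of the red band (262), and depth gives 548.9 for both. I'll hold for a second, recheck for creep, then hand in.

```bash
python3 -m jog '[[[0,0,0],[0,0,0],1],[[0,0,0],[0,0,0],1],[[0,0,0],[0,0,0],1],[[0,0,0],[0,0,0],1],[[0,0,0],[0,0,0],1],[[0,0,0],[0,0,0],1],[[0,0,0],[0,0,0],1],[[0,0,0],[0,0,0],1]]'; python3 pt.py w7.png
python3 - <<'E'
from h import *
d=dict(np.load('last_wrist.npz'));P=cloud(d)
m=(P[...,2]>92)&(P[...,2]<102)&(P[...,0]>500)&(P[...,1]<-380)&(P[...,1]>-470);q=P[m]
print(m.sum(),q.mean(0) if m.any() else '')
E
```

```text
clock: 17.2
position: [481.7, -306.6, 47.1]
ee_rot: [-0.255, 0.967, -0.004, 0.003]
contact_force: [3.1, -15.0, -2.4]
gripper_width: 12.1
grasp_force: 58.4
yellow 119 z 29.9 x [548.1 548.9 549.9] u 189.1
red 163 z 24.5 x [546.3 548.8 551.8] u 190.7
tcp travel 30.427363514288448 [  3.00851667 -14.28666997  -2.21466438]
0
```

Steady, with no creep. Handing in.

```bash
python3 -c "
from bench import job_done
print(job_done())"
```

```text
the job is handed in; nothing more can be done
None
```

The block is fully home in the nest with its port facing the seal. The handle is held at about 30 mm with the pointer in the middle of the red band, and the job was handed in at about 17 s.

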